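# Slide a filter along the rail into the jig's corner pocket

## Task

With the fingertips, push the square black-framed filter across the metal jig until it lies flat against the long rail, then slide it along, staying against the rail, into the corner pocket at the rail's end, fully home: flush with both the rail and the end stop. Only push it; do not lift or tip it, and leave the other things where they stand.

Things in the scene. Friction and masses are not known exactly. Their poses are not given: they have to be found in the camera images.
- jig: Squaring jig fixed to the bench: aluminium plate spanning x -80 to 70, y -140 to 140 mm in its own frame, 8 mm thick. Origin on the bench, under the plate; x points away from the robot, y to the left, within 0.4 rad. Dark steel bars on it, tops 19 mm above the bench: a long rail at the far side, an end stop at the left (+y) end, a short lip facing the rail.
- rail_face (a point): Middle of the long rail's working face, at its foot, at x 50, y 0, z 8 mm in the jig's frame. The face looks to the jig's -x (to the robot); the rail runs along the jig's y from -130 to 130 mm and is 15 mm thick. Axes as the jig's.
- pocket_corner (a point): Inner corner of the pocket, on the plate, where the rail face meets the end stop: x 50, y 115, z 8 mm in the jig's frame, axes as the jig's. The end stop's face looks to -y (x -27 to 50 mm). The lip faces the rail 54 mm from it (face at x -4, y 93 to 115 mm, 10 mm thick). The pocket is open to -y.
- filter: Flat square filter to be pushed: 50 x 50 x 10 mm, about 60 g, black frame round a glass pane, loose on the plate well short of the pocket, up to 0.4 rad askew to the jig. Origin: centre of its underside; x, y along its sides. Fully home its centre is at x 25, y 90 mm in the jig's frame, sides parallel to the jig's, and 28 mm of its length stays out of the lip.
- vial_plate: Small glass sample vial with a black cap, 19 mm in diameter, 52 mm high, standing on the jig plate in front of the pocket. Origin: centre of its underside. Leave it alone.
- dish: Plastic culture dish, 66 mm in diameter, 14 mm high, on the bench to the right of the jig. Origin: centre of its underside. Leave it alone.
- vial_side: Small glass sample vial with a white cap, 19 mm in diameter, 52 mm high, on the bench to the right of the jig. Origin: centre of its underside. Leave it alone.
- canister: White film canister with a grey lid, 33 mm in diameter, 51 mm high, on the bench to the left of the jig. Origin: centre of its underside. Leave it alone.
- carton: Small flat carton, 48 by 48 by 18 mm, on the bench to the left of the jig. Origin: centre of its underside. Leave it alone.
Things that resemble listed ones, but are neither listed nor needed, are in the scene too. What is shaped like the filter but purple or turquoise is not meant.

How it is judged:
On the way:
1. the filter lies flat against the long rail, still short of the pocket (x of filter in the frame of jig above 0.022 m and y of filter in the frame of jig below 0.06 m and angle between the x axis of filter and the x axis of jig, either way round below 0.06 rad), for 0.1 s.
At the end, for the whole second after the job is handed in: The filter rests in the corner pocket, flat on the plate, within 2.5 mm of the rail and 3 mm of the end stop, square to the rail within 0.06 rad, and at rest (x of filter in the frame of jig above 0.0225 m and y of filter in the frame of jig above 0.087 m and angle between the x axis of filter and the x axis of jig, either way round below 0.06 rad and z of filter in the frame of jig below 0.0095 m and linear speed of filter below 0.01 m/s); the robot touches nothing.
It fails at once if the filter is lifted more than 4 mm off the plate or tipped (z of filter in the frame of jig above 0.012 m or angle between filter's own z axis and vertical above 0.15 rad).
It fails at once if the filter travels the last 50 mm of its way more than 8 mm off the rail (y of filter in the frame of jig above 0.04 m and x of filter in the frame of jig below 0.017 m).
It fails at once if another thing is pushed away more than 15 mm or toppled (distance of any of vial_plate, dish, vial_side, canister, carton from where it was at the start of the episode above 0.015 m or angle between any of vial_plate, dish, vial_side, canister, carton's own z axis and vertical above 0.4 rad).
It also fails if it takes over 58 s, if anything falls off the work surface, if the arm or the gripper's body presses on something with over 40 N, if the wrist force passes 120 N, or if a joint passes its speed limit or range.

## Robot

A 7-joint arm with a two-finger parallel gripper is mounted at the origin on a cart in front of the work surface, level with it; the furniture and walls round the work are solid. World frame = base frame: x ahead of the robot, y to its left, z up, the work surface at z = 0. Lengths are in m, angles in rad, forces in N, time in s.
With the tool pointing down it reaches from about 0.425 to 0.925 m from the base axis. Payload 6.8 kg.
Tool frame: the origin (TCP) lies on the centre line of the jaws, within the pads' length; the fingertips stand 8 mm ahead of it and the grasp point (between the pads) lies 11 mm behind it (bot.tips_ahead is the distance from the TCP to the fingertips, in m); z points along the fingers, y is the line along which they close (so a half turn about z gives the same grasp; the last joint's range is limited). The gripper opens to 85 mm and grips with 20 to 120 N. Pads are 22 mm wide; open, the fingers measure 114 mm over their backs; the gripper's body (76 mm by 85 mm) begins 54 mm behind the grasp point. The pads swing forward as they close: fully open they stand 13 mm farther back than shut.
Start: joints at [-1.451, 0.477, 0.022, 1.555, -0.011, 1.109, -0.083], TCP at [0.152, 0.658, 0.239] pointing down, gripper open.
Joint ranges: [-2.96, 2.96], [-0.34, 2.1], [-1.41, 1.46], [0.24, 2.44], [-1.37, 4.51], [0.17, 1.92], [-2.96, 2.96]. Speed limits (rad/s): [2.39, 2.39, 3.14, 3.14, 3.14, 3.14, 3.14].

## Interface

Orientations are given as a unit quaternion [w, x, y, z].
In Python, from station import bot gives the robot as it stands.
- The arm moves only by the tool send_rows, never from a script. Its argument "deltas" is text: rows parted by semicolons, each of 4 numbers parted by spaces: the shift along the tool's x, y, z in m, then the turn about the tool's z in degrees. In form: x y z spin; .... A call has 1 to 5 rows; each row is the pose to reach, as a shift and turn from the pose commanded when the call began, along the tool's axes at that moment; what a row does not reach only later rows make up. A row lasts 1/10 s, in which the tool goes at most 50 mm and 8.59 degrees, less where a joint would pass 70% of its speed; a pose out of reach is approached as far as the arm can. A call with a gripper value outside its range is refused whole. "claw" is the opening, from 0 (shut) to 1 (fully open), set as the call begins (left out, the last holds). The fingers move at their own pace and stop on an object; "force" is the grip in N (left out, the last holds). Time passes only in rows, so rows that repeat a pose let the fingers close. It gives the time, the measured TCP pose, the force, the opening and the grip force at its end, in the units of the state.
- bot.get_obs(): the state, without advancing time (a new reading comes with each control period).
- bot.read_camera(name): name is "scene" or "top" or "wrist"; returns a dict with "img" (384x512x3 uint8, red, green, blue), "depth" (384x512 float32, m along the optical axis (not along the pixel's ray), 0 where there is no reading), "fx", "fy", "cx", "cy" (pixels), "camera_from_world" (4x4, takes a point from world to camera coordinates). Camera axes: x right, y up, looking along -z (the intrinsics and any distortion apply to the point x, -y, -z); pixel columns grow to the right and rows downward; lengths in m; the calibration is good to about 2 mm. The wrist camera is an equidistant fisheye: a pixel r from the principal point sees the ray r / f radians off the axis. A picture is of the moment at which its call begins.
- bot.hand_in(): hands the job in; it is judged then, once.
Trained networks look in a picture, given as the dict that the camera call returned (one of the last four; its "shot" number tells which), for a name from the list of things; names that differ only in an ending like _2 or _b are one class to them, and where a whole thing is asked for, a point or a joint stands for the part that bears it (a point fixed in the world has none). Each returns a list of dicts, best first, with "confidence" (0 to 1); they miss things now and then, are a little off and sometimes report something else, mostly with a low value. They report only what shows in the picture. A call takes as long as a camera call. They do not tell look-alikes from the thing itself.
- bot.masks_of(picture, query): "mask" (384x512 bool, what is visible of it).
- bot.landmark_of(picture, query): "xyz" ([x, y, z] in m, in world coordinates, good to about 4 mm: a listed point, or the origin of a listed thing).
The state is a dict: "t": time; "q": joint angles; "joint_vel": joint speeds; "joint_torque": joint torques, N m; "eef_pos": TCP position; "tool_rot": TCP orientation; "contact_force": force on the tool from outside, world axes, zero at the start; "torque": the same for the moment, N m; "gripper_width": opening from 0.0 (shut) to 1.0 (fully open); "grasp_force": force on a finger pad.
Only numpy, scipy, OpenCV 4.12 (cv2) and the standard library are available. Lean on these libraries where they do the work, as an engineer would, in place of code of your own. Each camera call takes 0.05 s, during which the arm holds its last target. There are 200 camera calls.

## Working session

There is one attempt and no reset: what is moved stays moved. The work goes in short steps, Python scripts to look and compute and a tool call to move; the robot and the scene stay as the last step left them, time stands still between calls to the robot, and variables do not carry over. Pictures are saved under pics/ and viewed, at most 10 in all, crops included, and the job is handed in when it is done.

Besides the shell and the picture viewer there is one more tool, called as a command line: name --argument value ..., lists and objects as JSON in quotes. send_rows: Moves the arm, as the interface text tells. Its arguments: {"type":"object","properties":{"deltas":{"type":"string"},"claw":{"type":"number"},"force":{"type":"number"}},"required":["deltas"]}

```bash
mkdir -p pics; cat > h.py <<'E'
import numpy as np, cv2
from station import bot
def world(p,u,v,d=None):
    d=p["depth"][v,u] if d is None else d
    c=np.stack([(u-p["cx"])/p["fx"]*d,-(v-p["cy"])/p["fy"]*d,-d,np.ones_like(d)],-1)
    return (c@np.linalg.inv(p["camera_from_world"]).T)[...,:3]
def cloud(p):
    v,u=np.mgrid[0:384,0:512]; return world(p,u,v)
def save(p,n): cv2.imwrite("pics/"+n,p["img"][:,:,::-1])
E
python3 - <<'E'
from h import *
np.set_printoptions(precision=4,suppress=True)
o=bot.get_obs();print(o["t"],o["eef_pos"],o["tool_rot"],o["gripper_width"],bot.tips_ahead)
A=[]
for n in ("top","scene"):
    p=bot.read_camera(n);A.append(cv2.resize(p["img"],None,fx=1.15,fy=1.15)[:300*2]) 
    save(p,n+"0.png"); W=cloud(p)
    for q in ("jig","rail_face","pocket_corner","filter","vial_plate","dish","vial_side","canister","carton"):
        print(n,q,[(round(r["confidence"],2),np.round(r["xyz"],4)) for r in bot.landmark_of(p,q)][:3])
    for m in bot.masks_of(p,"filter")[:3]:
        k=m["mask"];x=W[k&(p["depth"]>0)];v,u=np.nonzero(k)
        print("mask",m["confidence"],k.sum(),u.mean(),v.mean(),np.median(x,0),p["img"][k].mean(0),cv2.minAreaRect((x[:,:2]*1000).astype(np.float32)))
E
```

```text
0.0 [0.1523 0.657  0.2383] [-0.      0.1137  0.9935 -0.0009] 1.001129829760689 0.008
top jig [(0.96, array([ 0.4945, -0.0936,  0.0031]))]
top rail_face [(0.92, array([ 0.5419, -0.0955,  0.0057]))]
top pocket_corner [(0.64, array([0.5642, 0.0139, 0.0038]))]
top filter [(0.9, array([ 0.4341,  0.2571, -0.003 ])), (0.77, array([ 0.5467,  0.2589, -0.0021])), (0.61, array([0.4814, 0.1219, 0.0044]))]
top vial_plate [(0.61, array([0.4711, 0.028 , 0.0081]))]
top dish [(0.92, array([ 0.5018, -0.2935, -0.0023]))]
top vial_side []
top canister [(0.47, array([0.5658, 0.0841, 0.0036])), (0.45, array([0.4746, 0.0289, 0.009 ]))]
top carton [(0.77, array([0.4821, 0.1249, 0.005 ]))]
mask 0.68 434 170.00691244239633 221.8294930875576 [0.4305 0.2562 0.0091] [ 43.0115 102.1475 100.182 ] ((431.5207824707031, 257.71966552734375), (54.391029357910156, 54.070274353027344), 29.02392578125)
mask 0.66 423 325.1583924349882 217.9692671394799 [ 0.4481 -0.1333  0.0168] [75.3712 75.5745 73.7116] ((449.603271484375, -135.4606475830078), (53.772865295410156, 52.60243225097656), 73.55595397949219)
mask 0.56 374 172.15
[... 790 characters left out ...]
0.6, array([ 0.5657,  0.083 , -0.0004]))]
scene carton [(0.83, array([0.4771, 0.1227, 0.0021]))]
mask 0.77 244 216.9016393442623 171.25819672131146 [0.5466 0.2555 0.0084] [110.4262  55.2951 152.209 ] ((547.285888671875, 262.0223693847656), (51.6875, 63.89413833618164), 13.995858192443848)
mask 0.74 565 292.270796460177 261.95575221238937 [ 0.4507 -0.1374  0.0162] [ 94.6301 104.3805 106.3381] ((457.63421630859375, -131.32931518554688), (63.55204772949219, 58.834495544433594), 72.9642562866211)
mask 0.57 270 181.4037037037037 187.33703703703705 [0.4326 0.2515 0.008 ] [ 11.4556 150.4407 152.2889] ((433.7971496582031, 253.1971435546875), (50.686309814453125, 50.60173797607422), 29.8526668548584)
```

View pics/top0.png

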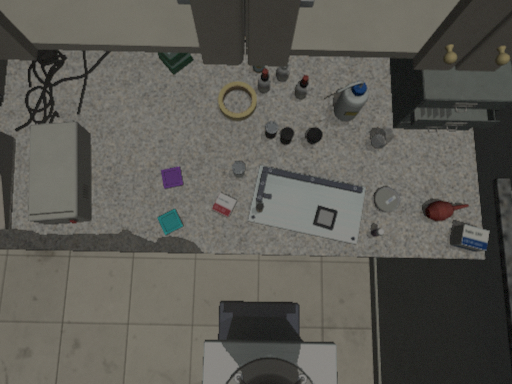

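View pics/scene0.png

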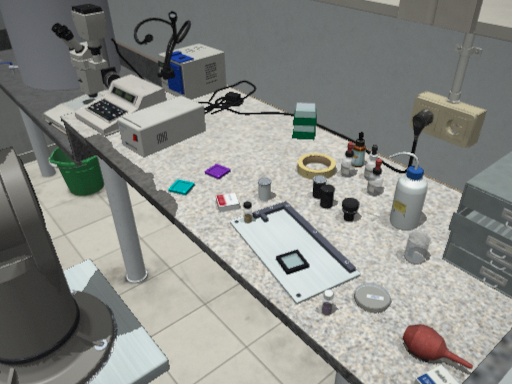

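The top view shows the filter at px (325,218) on the jig, away from the rail. The black-capped vial is at about (260,205) and the end stop at about (265,185). The purple and turquoise squares are decoys. The jig's yaw is about -0.2 rad, which nearly matches the current tool yaw.

send_rows --deltas "-0.042 -0.027 0 0;-0.084 -0.054 0 0;-0.126 -0.081 0 0;-0.168 -0.108 0 0;-0.21 -0.135 0 0" --claw 0.3

```text
t: 1.6
eef_pos: [0.3277, 0.4771, 0.2395]
tool_rot: [0.0, 0.114, 0.994, 0.0]
contact_force: [0.5, 0.6, -0.6]
gripper_width: 0.3
grasp_force: 0.0
```

send_rows --deltas "-0.042 -0.027 0 0;-0.084 -0.054 0 0;-0.126 -0.081 0 0;-0.168 -0.108 0 0;-0.21 -0.135 0 0"

```text
t: 2.1
eef_pos: [0.5018, 0.2982, 0.2396]
tool_rot: [0.0, 0.114, 0.994, 0.0]
contact_force: [0.5, 1.0, -0.1]
gripper_width: 0.298
grasp_force: 0.0
```

send_rows --deltas "-0.007 -0.048 0 0;-0.014 -0.096 0 0;-0.021 -0.144 0 0;-0.028 -0.192 0 0;-0.035 -0.24 0 0"

```text
t: 2.6
eef_pos: [0.4801, 0.0561, 0.2396]
tool_rot: [0.0, 0.114, 0.994, 0.0]
contact_force: [0.3, -0.9, -0.6]
gripper_width: 0.302
grasp_force: 0.0
```

send_rows --deltas "-0.007 -0.045 0 0;-0.014 -0.09 0 0;-0.02 -0.135 0 0;-0.024 -0.155 0 0;-0.024 -0.155 0 0"

```text
t: 3.1
eef_pos: [0.4683, -0.1021, 0.2397]
tool_rot: [0.0, 0.117, 0.993, -0.0]
contact_force: [-0.2, 0.2, -0.2]
gripper_width: 0.302
grasp_force: 0.0
```

```bash
python3 - <<'E'
from h import *
np.set_printoptions(precision=4,suppress=True)
p=bot.read_camera("wrist");save(p,"w1.png");o=bot.get_obs();print(o["t"],o["eef_pos"],o["tool_rot"])
print({k:p[k] for k in("fx","fy","cx","cy")},p["camera_from_world"])
for q in("rail_face","pocket_corner","filter","vial_plate"):
    print(q,[(round(r["confidence"],2),np.round(r["xyz"],4)) for r in bot.landmark_of(p,q)][:3])
E
```

```text
3.15 [ 0.4687 -0.0997  0.2395] [0.0002 0.1154 0.9933 0.    ]
{'fx': 297.3186396354542, 'fy': 297.3186396354542, 'cx': 257.2651840318561, 'cy': 193.60497427742231} [[ 0.2327  0.9726 -0.0007 -0.0096]
 [-0.9392  0.2245 -0.2599  0.4976]
 [-0.2526  0.0611  0.9656 -0.2526]
 [ 0.      0.      0.      1.    ]]
rail_face [(0.72, array([ 0.4513, -0.1362,  0.009 ])), (0.69, array([ 0.5406, -0.0973,  0.0061])), (0.21, array([ 0.5685,  0.0864, -0.0031]))]
pocket_corner []
filter [(0.78, array([ 0.4509, -0.136 ,  0.007 ])), (0.73, array([0.4358, 0.2576, 0.0024])), (0.56, array([0.5478, 0.2598, 0.0034]))]
vial_plate [(0.7, array([0.4756, 0.0299, 0.0092]))]
```

View pics/w1.png

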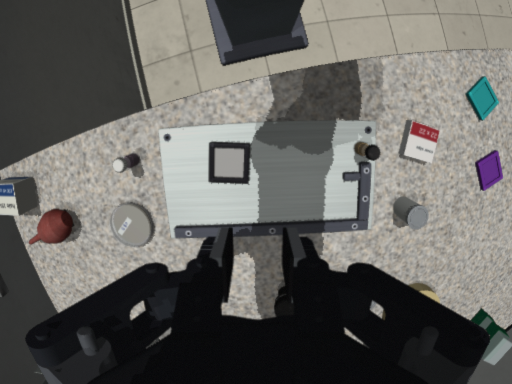

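The wrist view shows the filter at (229,163), the rail along row ~230, the pocket at right around (355,190), and the vial at (368,150). I'll rectify the view to the plane of the bar and filter tops.

```bash
cat >> h.py <<'E'
J0=np.array([.4925,-.0945]);TH=-.204
def R2(t): c,s=np.cos(t),np.sin(t); return np.array([[c,-s],[s,c]])
def bird(p,z=.0185,s=.0005):
    """ortho in prelim jig frame: row 0 = x +80mm, col 0 = y +150mm"""
    r,c=np.mgrid[0:int(.17/s),0:int(.3/s)]
    xy=np.stack([.08-r*s,.15-c*s],-1)@R2(TH).T+J0
    P=np.concatenate([xy,np.full(r.shape+(1,),z),np.ones(r.shape+(1,))],-1)@p["camera_from_world"].T
    x,y,d=P[...,0],-P[...,1],-P[...,2]; rho=np.hypot(x,y); k=p["fx"]*np.arctan2(rho,d)/rho
    return cv2.remap(p["img"],(p["cx"]+k*x).astype(np.float32),(p["cy"]+k*y).astype(np.float32),cv2.INTER_LINEAR)
E
python3 - <<'E'
from h import *
p=bot.read_camera("wrist");b=bird(p);cv2.imwrite("pics/b1.png",b[:,:,::-1])
g=cv2.cvtColor(b,cv2.COLOR_RGB2GRAY).astype(int)
# rail near edge: dark->light going down rows 20..90
for c in range(60,600,60): 
    col=g[:,c];d=np.diff(cv2.GaussianBlur(col.astype(np.float32)[:,None],(1,5),0)[:,0]); print(c,"rail edges rows",np.argmin(d[10:100])+10,np.argmax(d[10:100])+10)
m=((g<75)).astype(np.uint8)
cs,_=cv2.findContours(m[90:,:],cv2.RETR_EXTERNAL,cv2.CHAIN_APPROX_NONE)
for c in cs:
    if cv2.contourArea(c)>1500: print(cv2.contourArea(c),cv2.minAreaRect(c+[0,90]))
E
```

```text
60 rail edges rows 33 64
120 rail edges rows 32 67
180 rail edges rows 32 66
240 rail edges rows 58 67
300 rail edges rows 29 66
360 rail edges rows 29 65
420 rail edges rows 56 63
480 rail edges rows 27 63
540 rail edges rows 26 62
4216.5 ((167.5, 324.5), (29.0, 195.0), 90.0)
1736.5 ((225.394775390625, 290.7901306152344), (15.74507999420166, 179.1439971923828), 88.56790161132812)
1868.0 ((49.181678771972656, 244.19190979003906), (69.69212341308594, 37.74876022338867), 7.907163143157959)
9340.5 ((392.8094482421875, 222.052490234375), (97.87712860107422, 99.70368957519531), 4.134671211242676)
1713.5 ((81.32341003417969, 157.47735595703125), (66.63409423828125, 130.4705810546875), 7.305758953094482)
```

View pics/b1.png

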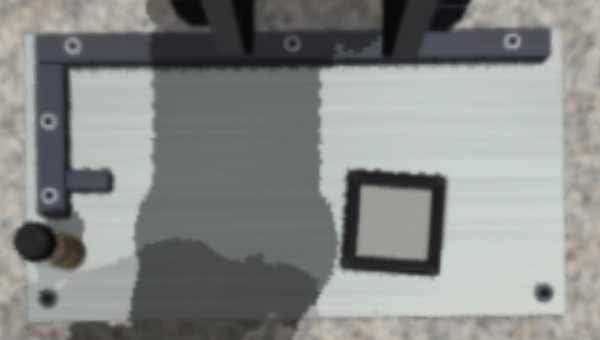

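send_rows --deltas "0.02 -0.015 0.03 -1;0.04 -0.03 0.07 -2.3;0.052 -0.038 0.11 -2.3;0.052 -0.038 0.15 -2.3;0.052 -0.038 0.15 -2.3" --claw 0.2

```text
t: 3.9
eef_pos: [0.4061, -0.1225, 0.0858]
tool_rot: [-0.005, 0.093, 0.996, -0.0]
contact_force: [-0.8, 0.5, 0.8]
gripper_width: 0.199
grasp_force: 0.0
```

```bash
cat >> h.py <<'E'
J0=np.array([.4941,-.0907]);TH=-.1915
def st():
    o=bot.get_obs();q=o["tool_rot"];tx=np.array([q[1]**2-q[2]**2,2*q[1]*q[2]])
    print("t",round(o["t"],2),"pos",np.round(o["eef_pos"],4),"jig",np.round((o["eef_pos"][:2]-J0)@R2(TH),4),"yaw err",round(float(np.arctan2(tx[1],tx[0])-np.pi-TH),4),"F",np.round(o["contact_force"],1))
def filt(p,n=None):
    b=bird(p); g=cv2.cvtColor(b,cv2.COLOR_RGB2GRAY); 
    if n: cv2.imwrite("pics/"+n,b[:,:,::-1])
    return b,g
E
python3 - <<'E'
from h import *
st();p=bot.read_camera("wrist");b,g=filt(p,"b2.png");save(p,"w2.png")
E
```

```text
t 3.9 pos [ 0.4061 -0.1225  0.0858] jig [-0.0803 -0.0479] yaw err 0.0051 F [-0.8  0.5  0.8]
```

View pics/b2.png

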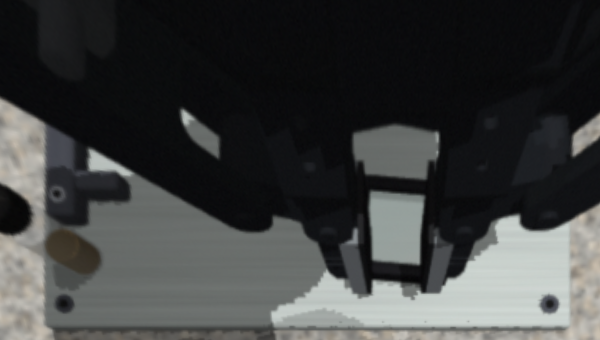

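send_rows --deltas "0 0 0.025 0;0 0 0.05 0;0 0 0.066 0;0 0 0.066 0;-0.003 0 0.066 0"

```text
t: 4.45
eef_pos: [0.414, -0.124, 0.0249]
tool_rot: [0.001, 0.093, 0.996, 0.0]
contact_force: [0.1, 0.7, 0.2]
gripper_width: 0.197
grasp_force: 0.0
```

send_rows --deltas "-0.006 0 0 0;-0.012 0 0 0;-0.018 0 0 0;-0.024 0 0 0;-0.03 0 0 0"

```text
t: 4.95
eef_pos: [0.4408, -0.1296, 0.0241]
tool_rot: [-0.002, 0.094, 0.996, 0.001]
contact_force: [-9.0, 1.4, 17.2]
gripper_width: 0.204
grasp_force: 9.3
```

```bash
python3 - <<'E'
from h import *
st()
E
```

```text
t 4.95 pos [ 0.4408 -0.1296  0.0241] jig [-0.045  -0.0484] yaw err 0.0034 F [-9.   1.4 17.2]
```

```bash
python3 - <<'E'
from h import *
p=bot.read_camera("wrist");q=bot.read_camera("scene");st()
c=cv2.resize(q["img"][200:330,210:380],None,fx=3.5,fy=3.5);cv2.imwrite("pics/s3.png",c[:,:,::-1])
print([(round(r["confidence"],2),np.round(r["xyz"],4)) for r in bot.landmark_of(q,"filter")+bot.landmark_of(p,"filter")])
E
```

```text
t 5.05 pos [ 0.4422 -0.1299  0.0242] jig [-0.0435 -0.0484] yaw err 0.0035 F [-5.   1.4 12.9]
[(0.74, array([ 0.4719, -0.1364,  0.0076])), (0.68, array([ 0.434 ,  0.2547, -0.0028])), (0.67, array([ 0.548 ,  0.2538, -0.0033]))]
```

View pics/s3.png

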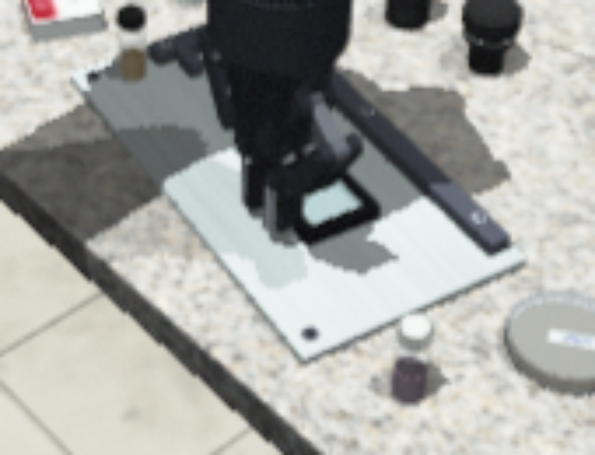

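The fingertips sat too high: commanded z was 0.0236, so they scraped over the top edge of the filter. I'll lift, back off and go lower.

send_rows --deltas "0 0 -0.01 0;0 0 -0.025 0;0.01 0 -0.025 0;0.02 0 -0.025 0;0.02 0 -0.025 0"

```text
t: 5.65
eef_pos: [0.4199, -0.1256, 0.0478]
tool_rot: [-0.001, 0.094, 0.996, 0.0]
contact_force: [0.6, -0.9, -0.7]
gripper_width: 0.202
grasp_force: 0.0
```

```bash
python3 - <<'E'
from h import *
st()
q=bot.read_camera("top")
W=cloud(q)
print([(round(r["confidence"],2),np.round(r["xyz"],4)) for n in("top","scene","wrist") for r in bot.landmark_of(bot.read_camera(n),"filter")[:3] if r["xyz"][1]<0])
E
```

```text
t 5.65 pos [ 0.4199 -0.1256  0.0478] jig [-0.0662 -0.0484] yaw err 0.0036 F [ 0.6 -0.9 -0.7]
[(0.61, array([ 0.4754, -0.1358,  0.0092])), (0.59, array([ 0.4728, -0.136 ,  0.0055])), (0.9, array([ 0.4764, -0.1381,  0.0131]))]
```

send_rows --deltas "0 0 0.015 0;0 0 0.025 0;0 0 0.03 0;0 0 0.03 0;0 0 0.03 0"

```text
t: 6.5
eef_pos: [0.4224, -0.1262, 0.0183]
tool_rot: [-0.0, 0.094, 0.996, -0.0]
contact_force: [-0.4, -0.1, -0.3]
gripper_width: 0.2
grasp_force: 0.0
```

send_rows --deltas "-0.005 0 0 0;-0.01 0 0 0;-0.015 0 0 0;-0.02 0 0 0;-0.024 0 0 0"

```text
t: 7.0
eef_pos: [0.4466, -0.1307, 0.0184]
tool_rot: [0.0, 0.094, 0.996, 0.0]
contact_force: [-0.1, -0.1, -0.1]
gripper_width: 0.198
grasp_force: 0.2
```

send_rows --deltas "-0.005 0 0 0;-0.01 0 0 0;-0.014 0 0 0;-0.018 0 0 0;-0.022 0 0 0"

```text
t: 7.5
eef_pos: [0.4678, -0.1347, 0.0183]
tool_rot: [-0.0, 0.094, 0.996, 0.0]
contact_force: [-0.5, -0.6, -0.7]
gripper_width: 0.201
grasp_force: 0.2
```

send_rows --deltas "-0.002 0 0 0;-0.004 0 0 0;-0.006 0 0 0;-0.008 0 0 0;-0.008 0 0 0"

```text
t: 8.0
eef_pos: [0.4733, -0.1357, 0.0179]
tool_rot: [-0.002, 0.094, 0.996, 0.0]
contact_force: [-6.0, 0.2, 3.6]
gripper_width: 0.196
grasp_force: 2.6
```

```bash
python3 - <<'E'
from h import *
st()
for n in("top","scene","wrist"):
    for r in bot.landmark_of(bot.read_camera(n),"filter")[:3]:
        if r["xyz"][1]<0: print(n,round(r["confidence"],2),np.round(r["xyz"],4),"jig",np.round((np.array(r["xyz"])[:2]-J0)@R2(TH),4))
E
```

```text
t 8.0 pos [ 0.4733 -0.1357  0.0179] jig [-0.0118 -0.0482] yaw err 0.0036 F [-6.   0.2  3.6]
top 0.38 [ 0.509  -0.142   0.0099] jig [ 0.0244 -0.0475]
scene 0.77 [ 0.5057 -0.1424  0.007 ] jig [ 0.0212 -0.0485]
wrist 0.93 [ 0.5085 -0.1451  0.0097] jig [ 0.0245 -0.0507]
```

send_rows --deltas "-0.001 0 0 0;-0.002 0 0 0;-0.003 0 0 0;-0.003 0 0 0;-0.003 0 0 0"

```text
t: 8.8
eef_pos: [0.4734, -0.1358, 0.0174]
tool_rot: [-0.005, 0.094, 0.996, 0.001]
contact_force: [-10.6, 2.6, 7.7]
gripper_width: 0.204
grasp_force: 5.6
```

send_rows --deltas "0.01 0 0 0;0.02 0 0 0;0.03 0 -0.03 0;0.03 0 -0.06 0;0.03 -0.04 -0.1 0"

```text
t: 9.3
eef_pos: [0.4428, -0.1621, 0.1141]
tool_rot: [-0.0, 0.09, 0.996, 0.001]
contact_force: [1.4, -0.1, -0.1]
gripper_width: 0.196
grasp_force: 0.0
```

```bash
python3 - <<'E'
from h import *
st();p=bot.read_camera("wrist");b,g=filt(p,"b4.png")
m=(g<75).astype(np.uint8);k=bot.masks_of(p,"filter")
for r in bot.landmark_of(p,"filter")[:3]: print(round(r["confidence"],2),"jig",np.round((np.array(r["xyz"])[:2]-J0)@R2(TH),4))
E
```

```text
t 9.3 pos [ 0.4428 -0.1621  0.1141] jig [-0.0367 -0.0798] yaw err 0.0114 F [ 1.4 -0.1 -0.1]
```

View pics/b4.png

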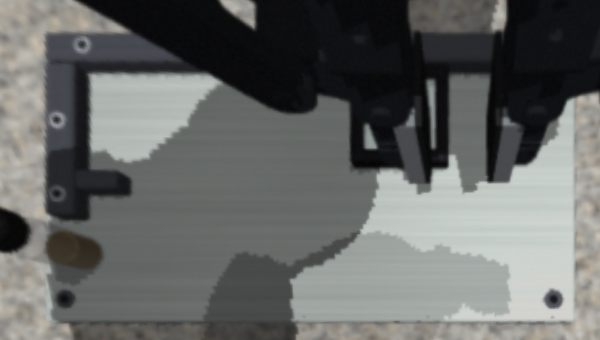

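The filter sits square against the rail (near edge at row 165, cols 351-448). Next I close the gripper, go to its right side and push along +y.

send_rows --deltas "-0.02 -0.018 0 0;-0.0615 -0.018 0.02 0;-0.0615 -0.018 0.05 0;-0.0615 -0.018 0.07 0;-0.0615 -0.018 0.07 0" --claw 0

```text
t: 9.95
eef_pos: [0.497, -0.1935, 0.0403]
tool_rot: [-0.003, 0.093, 0.996, 0.001]
contact_force: [-1.3, 0.6, -0.2]
gripper_width: 0.005
grasp_force: 0.0
```

```bash
python3 - <<'E'
from h import *
st()
for n in("top","scene","wrist"):
    for r in bot.landmark_of(bot.read_camera(n),"filter")[:3]:
        if r["xyz"][1]<0: print(n,round(r["confidence"],2),np.round(r["xyz"],4),"jig",np.round((np.array(r["xyz"])[:2]-J0)@R2(TH),4))
E
```

```text
t 9.95 pos [ 0.497  -0.1935  0.0403] jig [ 0.0225 -0.1004] yaw err 0.0045 F [-1.3  0.6 -0.2]
top 0.75 [ 0.5079 -0.142   0.0094] jig [ 0.0233 -0.0477]
scene 0.85 [ 0.5043 -0.1444  0.0069] jig [ 0.0202 -0.0508]
wrist 0.92 [ 0.5082 -0.1444  0.0093] jig [ 0.0241 -0.05  ]
```

send_rows --deltas "0 -0.004 0 0;0 -0.004 0 0;0 -0.004 0.01 0;0 -0.004 0.01 0;0 -0.004 0.01 0"

```text
t: 10.75
eef_pos: [0.4982, -0.1988, 0.0331]
tool_rot: [-0.001, 0.094, 0.996, 0.0]
contact_force: [0.0, 0.7, 0.1]
gripper_width: 0.001
grasp_force: 0.0
```

send_rows --deltas "0 0 0.007 0;0 0 0.0135 0;0 0 0.0135 0;0 0.004 0.0135 0;0 0.008 0.0135 0"

```text
t: 11.25
eef_pos: [0.5002, -0.1909, 0.0202]
tool_rot: [0.0, 0.094, 0.996, 0.0]
contact_force: [0.3, -0.5, -0.1]
gripper_width: 0.001
grasp_force: 0.0
```

send_rows --deltas "0 0.006 0 0;0 0.012 0 0;0 0.018 0 0;0 0.024 0 0;-0.0005 0.03 0 0"

```text
t: 11.75
eef_pos: [0.5062, -0.1612, 0.0202]
tool_rot: [-0.0, 0.094, 0.996, -0.0]
contact_force: [-0.6, -0.6, 0.3]
gripper_width: -0.005
grasp_force: 0.3
```

```bash
cat >> h.py <<'E'
def look():
    st()
    for n in("top","scene","wrist"):
        for r in bot.landmark_of(bot.read_camera(n),"filter")[:3]:
            if r["xyz"][1]<.06: print(n,round(r["confidence"],2),"jig",np.round((np.array(r["xyz"])[:2]-J0)@R2(TH),4))
E
python3 -c "
from h import *
look()"
```

```text
t 11.75 pos [ 0.5062 -0.1612  0.0202] jig [ 0.0253 -0.0669] yaw err 0.004 F [-0.6 -0.6  0.3]
top 0.58 jig [ 0.0272 -0.0295]
scene 0.62 jig [ 0.0213 -0.034 ]
wrist 0.64 jig [ 0.0222 -0.0376]
```

send_rows --deltas "0 0.006 0 0;0 0.012 0 0;0 0.018 0 0;0 0.024 0 0;-0.0005 0.03 0 0"

```text
t: 12.55
eef_pos: [0.5123, -0.1317, 0.0201]
tool_rot: [-0.0, 0.094, 0.996, 0.0]
contact_force: [-0.5, -0.5, 0.1]
gripper_width: -0.001
grasp_force: 0.3
```

send_rows --deltas "0 0.006 0 0;0 0.012 0 0;0 0.018 0 0;0 0.024 0 0;-0.0005 0.03 0 0"

```text
t: 13.05
eef_pos: [0.5183, -0.1025, 0.0201]
tool_rot: [-0.0, 0.094, 0.996, 0.0]
contact_force: [-0.4, -0.1, -0.8]
gripper_width: 0.002
grasp_force: 0.3
```

```bash
python3 -c "
from h import *
look()
p=bot.read_camera('wrist');filt(p,'b5.png')"
```

```text
t 13.05 pos [ 0.5183 -0.1025  0.0201] jig [ 0.026  -0.0069] yaw err 0.0038 F [-0.4 -0.1 -0.8]
top 0.53 jig [0.0251 0.0247]
scene 0.63 jig [0.0204 0.0273]
wrist 0.72 jig [0.0255 0.0221]
```

View pics/b5.png

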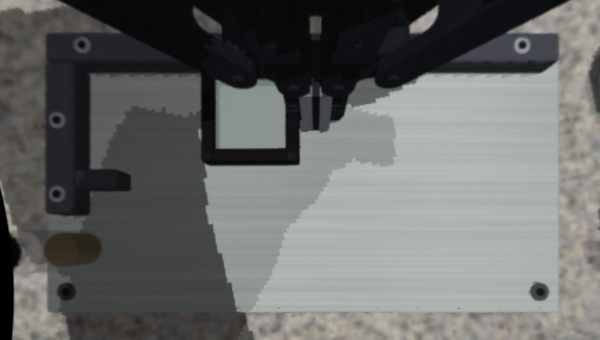

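send_rows --deltas "0 0.006 0 0;0 0.012 0 0;0 0.018 0 0;0 0.024 0 0;-0.0005 0.03 0 0"

```text
t: 13.9
eef_pos: [0.5245, -0.0729, 0.0201]
tool_rot: [-0.0, 0.094, 0.996, 0.0]
contact_force: [-1.3, -0.4, -0.3]
gripper_width: -0.004
grasp_force: 0.3
```

send_rows --deltas "0 0.005 0 0;0 0.01 0 0;0 0.014 0 0;0 0.017 0 0;0 0.02 0 0"

```text
t: 14.4
eef_pos: [0.5282, -0.0538, 0.0201]
tool_rot: [-0.0, 0.094, 0.996, -0.0]
contact_force: [0.6, -0.7, -0.7]
gripper_width: -0.004
grasp_force: 0.1
```

send_rows --deltas "0 0.002 0 0;0 0.004 0 0;0 0.006 0 0;0 0.008 0 0;0 0.008 0 0"

```text
t: 14.9
eef_pos: [0.5298, -0.0457, 0.0202]
tool_rot: [0.0, 0.093, 0.996, 0.0]
contact_force: [-0.2, 0.5, -0.5]
gripper_width: 0.002
grasp_force: 0.0
```

```bash
python3 -c "
from h import *
look()"
```

```text
t 14.9 pos [ 0.5298 -0.0457  0.0202] jig [0.0265 0.051 ] yaw err 0.0042 F [-0.2  0.5 -0.5]
top 0.24 jig [0.0512 0.1171]
scene 0.79 jig [0.0208 0.0848]
wrist 0.77 jig [0.0215 0.0809]
```

send_rows --deltas "0 0.002 0 0;0 0.004 0 0;0 0.006 0 0;0 0.008 0 0;0 0.008 0 0"

```text
t: 15.7
eef_pos: [0.5309, -0.039, 0.0202]
tool_rot: [-0.0, 0.094, 0.996, -0.001]
contact_force: [-0.4, -4.6, 0.8]
gripper_width: -0.003
grasp_force: 1.8
```

send_rows --deltas "0 0.001 0 0;0 0.002 0 0;0 0.003 0 0;0 0.004 0 0;0 0.004 0 0"

```text
t: 16.2
eef_pos: [0.5309, -0.0387, 0.0201]
tool_rot: [-0.0, 0.096, 0.995, -0.002]
contact_force: [-3.4, -11.5, 1.6]
gripper_width: -0.003
grasp_force: 6.4
```

The filter has stopped solidly against the end stop. I'll back off and check.

send_rows --deltas "0 -0.008 0 0;0 -0.018 0 0;0 -0.024 -0.03 0;0.02 -0.024 -0.07 0;0.06 -0.024 -0.1 0"

```text
t: 16.7
eef_pos: [0.4712, -0.047, 0.1221]
tool_rot: [0.002, 0.094, 0.996, 0.0]
contact_force: [0.0, 0.6, 1.2]
gripper_width: 0.002
grasp_force: 0.0
```

send_rows --deltas "0 -0.04 -0.03 0;0 -0.08 -0.06 0;0 -0.1 -0.08 0;0 -0.1 -0.08 0;0 -0.1 -0.08 0"

```text
t: 17.2
eef_pos: [0.4501, -0.1444, 0.2002]
tool_rot: [0.0, 0.094, 0.996, 0.001]
contact_force: [-0.1, 0.7, -1.0]
gripper_width: 0.001
grasp_force: 0.0
```

```bash
python3 -c "
from h import *
look()
p=bot.read_camera('wrist');b=bird(p,s=.00025)[60:460,0:560];cv2.imwrite('pics/b6.png',b[:,:,::-1])"
```

```text
t 17.2 pos [ 0.4501 -0.1444  0.2002] jig [-0.033  -0.0611] yaw err 0.0037 F [-0.1  0.7 -1. ]
top 0.71 jig [0.0209 0.0923]
scene 0.62 jig [0.0218 0.092 ]
wrist 0.79 jig [0.0241 0.0873]
```

View pics/b6.png

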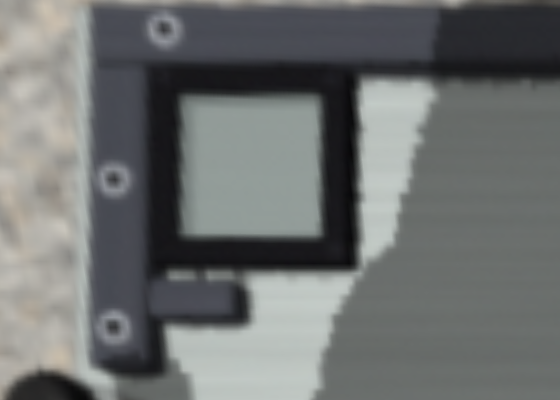

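The filter's frame (cols 149-355, rows 66-267) meets both the rail's edge (row ~65) and the end stop's edge (col ~148). It sits square, with about a 4 mm gap to the lip, as expected when home. The arm is clear, so I'm handing in.

```bash
python3 -c "
from station import bot
print(bot.hand_in())"
```

```text
the job is handed in; nothing more can be done
None
```

I pushed the filter flat against the rail and slid it into the corner pocket. The last picture shows it square and touching both the rail and the end stop, with the arm clear. I handed the job in at about 17 s, but `hand_in()` returned no verdict.

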